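Scrape the leftover brackets out of the tilted parts tray

ROBOT

A 6-joint arm with a two-finger parallel gripper is mounted at the origin on the work surface. World frame = base frame: x ahead of the robot, y to its left, z up, the work surface at z = 0. Lengths are in m, angles in rad, forces in N, time in s.
With the tool pointing down it reaches from about 0.225 to 0.875 m from the base axis. Payload 3.4 kg.
Tool frame: the origin (TCP) lies on the centre line of the jaws, within the pads' length; the fingertips stand 14 mm ahead of it and the grasp point (between the pads) lies 5 mm behind it; z points along the fingers, y is the line along which they close (so a half turn about z gives the same grasp; the last joint's range is limited). The gripper opens to 85 mm and grips with 20 to 120 N. Pads are 22 mm wide; open, the fingers measure 114 mm over their backs; the gripper's body (76 mm by 85 mm) begins 54 mm behind the grasp point. The pads swing forward as they close: fully open they stand 13 mm farther back than shut.
Start: joints at [1.014, 0.276, 1.505, -0, 1.361, -0.121], TCP at [0.243, 0.521, 0.245] pointing down, gripper open.
Joint ranges: [-2.89, 2.89], [-0.75, 2.08], [0.22, 2.7], [-1.18, 4.32], [0.11, 2.71], [-2.7, 2.7]. Speed limits (rad/s): [2.57, 2.57, 3.14, 3.14, 3.14, 3.14].

INTERFACE

Orientations are given as a unit quaternion [w, x, y, z].
In Python, from rig import manip, eyes gives the robot as it stands.
- The arm moves only by the shell command python3 -m creep 'ROWS' [FORCE]. ROWS is JSON, a list of rows, each a list of 5 numbers: the opening, from 0 (shut) to 1 (fully open), then the shift along the tool's x, y, z normalised to -1 to 1, where 1 is 0.5 m, then the turn about the tool's z normalised to -1 to 1, where 1 is 360 degrees. In form: [[fingers, dx, dy, dz, spin], ...]. A call has 1 to 10 rows; each row is the pose to reach, as a shift and turn from the pose commanded when the call began, along the tool's axes at that moment, turning the shorter way round; what a row does not reach only later rows make up. A row lasts 1/10 s, in which the tool goes at most 50 mm and 8.59 degrees, less where a joint would pass 70% of its speed; a pose out of reach is approached as far as the arm can. A call with a number of a shift or a turn outside -1 to 1 is refused whole. A call with a gripper value outside its range is refused whole. The fingers move at their own pace and stop on an object; FORCE is the grip in N (left out, the last holds). Time passes only in rows, so rows that repeat a pose let the fingers close. It gives the time, the measured TCP pose, the force, the opening and the grip force at its end, in the units of the state.
- manip.get_state(): the state, without advancing time (a new reading comes with each control period).
- eyes.get_image(name): name is "scene" or "top"; returns a dict with "frame" (384x512x3 uint8, red, green, blue), "fx", "fy", "cx", "cy" (pixels), "R" (3x3) and "t" (3): a world point X has camera coordinates R X + t. Camera axes: x right, y down, z forward; pixel columns grow to the right and rows downward; lengths in m; the calibration is good to about 2 mm. A picture is of the moment at which its call begins. There is no depth.
- manip.sign_off(): hands the job in; it is judged then, once.
Trained networks look in the newest picture that a camera, given by its name, has taken for a name from the list of things; names that differ only in an ending like _2 or _b are one class to them, and where a whole thing is asked for, a point or a joint stands for the part that bears it (a point fixed in the world has none). Each returns a list of dicts, best first, with "confidence" (0 to 1); they miss things now and then, are a little off and sometimes report something else, mostly with a low value. They report only what shows in the picture. A call takes as long as a camera call. They do not tell look-alikes from the thing itself.
- eyes.regions_of(camera, label): "mask" (384x512 bool, what is visible of it) and "bbox" ([left, top, right, bottom] in pixels, round what is visible of it).
- eyes.place_of(camera, label): "centre" ([column, row] in pixels: a listed point, or the origin of a listed thing).
The state is a dict: "clock": time; "qpos": joint angles; "qd": joint speeds; "effort": joint torques, N m; "position": TCP position; "ee_rot": TCP orientation; "contact_force": force on the tool from outside, world axes, zero at the start; "moment": the same for the moment, N m; "width": finger opening in m; "gripper_force": force on a finger pad.
Only numpy, scipy, OpenCV 4.12 (cv2) and the standard library are available. Lean on these libraries where they do the work, as an engineer would, in place of code of your own. Each camera call takes 0.05 s, during which the arm holds its last target. There are 200 camera calls.

TASK

Two leftover steel brackets are clinging to the floor of the tilted white parts tray. Take the scraper whose blade fits between the tray's side walls, set its edge on the tray floor uphill of the brackets and sweep both of them down over the open lip into the steel cup that stands under it, without touching the brackets with the gripper. Then hang the scraper back upright in its own holder, and leave the cup standing where it is.

Things in the scene. Friction and masses are not known exactly. Their poses are not given: they have to be found in the camera images.
- tray: White plastic tray fixed on a low stand, tilted 16 degrees. Floor flat, inside 88 mm wide, 206 mm long; side walls and uphill end wall 14 mm high, 4 mm thick; the downhill end is an open lip. Origin: on the floor surface, middle of the lip, 78 mm above the table. x points downhill along the sloping floor (floor from x = -206 mm to 0), y across, z square to the floor.
- cup: Open steel cup, loose, 0.25 kg, on the table under the tray's lip: 62 mm high, rim diameter 112 mm, wall 3 mm; its centre is about 30 mm downhill of the lip, its rim 12 mm below the lip's underside. Origin: centre of its underside, z up.
- scraper: Hand scraper, about 0.12 kg, hanging upright in its holder. Origin: middle of the blade's bottom edge; x square to the blade, y along the edge, z up. Grey blade 68 mm wide (y), 4 mm thick, z = 0 to 46 mm; flat black guard 46 (x) by 56 mm (y) at z = 44 to 52 mm; black upright handle 22 (x) by 32 mm (y), z = 52 to 122 mm. The one with a 120 mm blade is too wide.
- scraper_holder: The scraper's fixed black slotted holder, left or right of the tray: 40 x 104 mm, 60 mm high, on a 60 x 124 mm foot. Origin: centre of its underside on the table; x, y as the scraper's, slot along y. The guard rests on the rim, so the blade's edge hangs 16 mm above the table; the slot is 24 mm (x) by 92 mm (y), leaving the blade 10 mm in x and 12 mm in y each way.
- bracket_a: leftover steel angle bracket: 28 x 22 x 5 mm foot plate, 16 mm high flange along one 22 mm edge, 33 g. Lies on its foot on the tray floor, any way round, 50 to 145 mm uphill of the lip, within 12 mm of the middle line, and clings there by friction until pushed. Origin: centre of the foot's underside, z off the floor, flange at -x.
- bracket_b: second leftover, the same steel angle bracket: 28 x 22 x 5 mm foot plate, 16 mm high flange along one 22 mm edge, 33 g. Lies on its foot on the tray floor, any way round, 50 to 145 mm uphill of the lip, within 12 mm of the middle line, and clings there by friction until pushed. Origin: centre of the foot's underside, z off the floor, flange at -x.
Things that resemble listed ones, but are neither listed nor needed, are in the scene too. Leave any brown look-alike of the cup alone. What is shaped like the bracket_a but turquoise is not meant.

How it is judged:
By the outcome, as a careful person would: the job done as asked, in the order asked, and still so for the second after the job is handed in, with the robot touching nothing.
It also fails if it takes over 51 s, if anything falls off the work surface, if the arm or the gripper's body presses on something with over 40 N, if the wrist force passes 120 N, or if a joint passes its speed limit or range.

## Working session

There is one attempt and no reset: what is moved stays moved. The work goes in short steps, Python scripts to look and compute and a shell command to move; the robot and the scene stay as the last step left them, time stands still between calls to the robot, and variables do not carry over. Pictures are saved under pics/ and viewed, at most 13 in all, crops included, and the job is handed in when it is done.

```bash
mkdir -p pics; ls; python3 - <<'E'
from rig import manip, eyes
import cv2,numpy as np
for c in ("scene","top"):
    d=eyes.get_image(c); cv2.imwrite(f"pics/{c}1.png",d["frame"][:,:,::-1])
    print(c,{k:np.round(d[k],4).tolist() for k in ("fx","fy","cx","cy","R","t")})
    for l in ("tray","cup","scraper","scraper_holder","bracket_a"):
        print(l,[(np.round(o["centre"],1).tolist(),round(o["confidence"],2)) for o in eyes.place_of(c,l)],[(o["bbox"],round(o["confidence"],2)) for o in eyes.regions_of(c,l)])
print(manip.get_state())
E
```

```text
pics
scene {'fx': 475.5119, 'fy': 475.5119, 'cx': 250.5879, 'cy': 193.1723, 'R': [[-0.5534, 0.8325, -0.0246], [0.4894, 0.3012, -0.8184], [-0.6739, -0.4649, -0.5741]], 't': [0.2943, -0.1736, 1.5152]}
tray [([282.7, 228.3], 0.76)] [([191.0, 166.3, 293.0, 241.9], 0.62)]
cup [([292.9, 259.7], 0.88), ([266.9, 201.1], 0.58)] [([272.4, 220.1, 320.2, 274.6], 0.88), ([244.4, 168.6, 290.6, 202.8], 0.63)]
scraper [([389.7, 277.0], 0.63)] [([383.1, 227.3, 410.0, 277.5], 0.81)]
scraper_holder [([393.7, 286.1], 0.9)] [([370.5, 249.6, 410.6, 312.5], 0.82)]
bracket_a [([232.1, 203.4], 0.66), ([243.7, 284.7], 0.59), ([260.2, 220.5], 0.45)] [([251.9, 212.4, 269.3, 222.5], 0.56), ([237.9, 277.6, 252.3, 288.9], 0.53), ([224.8, 192.7, 238.4, 205.1], 0.5), ([372.5, 250.0, 411.4, 310.9], 0.47)]
top {'fx': 490.6955, 'fy': 490.6955, 'cx': 259.1072, 'cy': 194.9362, 'R': [[-0.0152, -0.9997, -0.0202], [-0.9978, 0.0165, -0.064], [0.0643, 0.0191, -0.9977]], 't': [0.0174, 0.5572, 1.276]}
tray [([215.6, 187.5], 0.72)] [([215.6, 157.7, 301.9, 215.0], 0.72)]
cup [([207.8, 192.7], 0.91), ([274.4, 251.3], 0.67)] [([183
[... 324 characters left out ...]
3.5, 189.2], 0.54)]
{'clock': 1.1, 'qpos': array([ 1.01401669e+00,  2.75921918e-01,  1.50492759e+00,  8.83705861e-06,
        1.36067383e+00, -1.20993186e-01]), 'qd': array([ 0.00155704,  0.0002551 , -0.00131882,  0.00203456, -0.00057058,
        0.00044437]), 'effort': array([-2.86501029e-05, -4.16675878e+01, -2.46103138e+01, -2.11824581e-04,
        4.81705029e-04,  1.97219367e-05]), 'position': array([0.24273539, 0.52128564, 0.24530449]), 'ee_rot': array([7.44639752e-06, 2.16174043e-01, 9.76354844e-01, 3.41245495e-05]), 'contact_force': array([ 0.54196725, -0.41382857, -0.23505618]), 'moment': array([0.04039603, 0.00720024, 0.05463658]), 'gripper_force': 0.0, 'width': 0.08533928636755334}
```

```bash
python3 - <<'E'
import cv2,numpy as np
a=cv2.imread("pics/scene1.png");b=cv2.imread("pics/top1.png")
cv2.imwrite("pics/s1b.png",cv2.resize(a[150:330,160:430],None,fx=2.9,fy=2.9,interpolation=cv2.INTER_CUBIC))
cv2.imwrite("pics/t1b.png",cv2.resize(b[120:290,90:330],None,fx=3.3,fy=3.3,interpolation=cv2.INTER_CUBIC))
E
```

```text
(no output)
```

View pics/s1b.png

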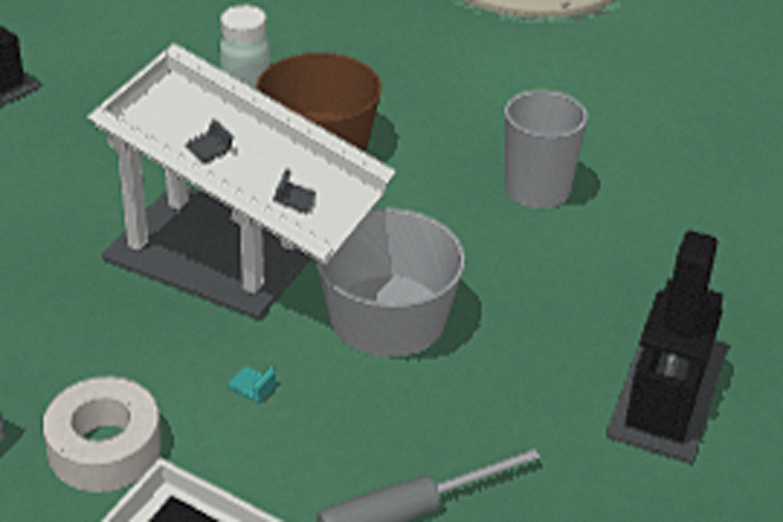

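View pics/t1b.png

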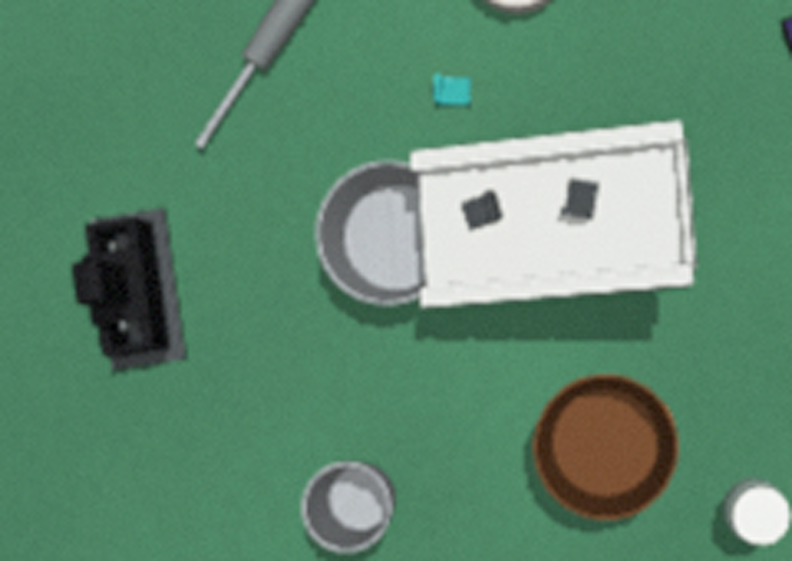

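View pics/scene1.png

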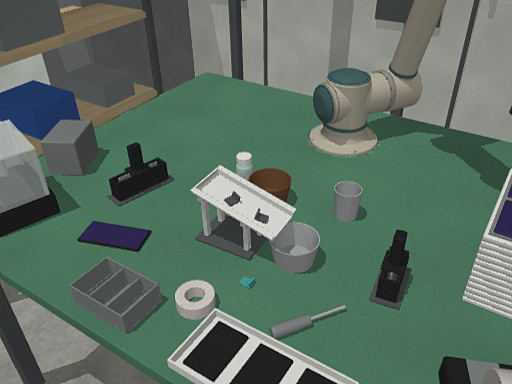

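The scene crop shows the tray with lip towards pixel (285,225), two dark brackets at (232,199) and (262,216), the steel cup below the lip at (293,245), and a brown look-alike. Scraper candidates are at scene (393,270) and (140,175). I'll measure the tray from its corners and enlarge both scrapers.

```bash
cat > h.py <<'E'
import numpy as np,cv2
from scipy.optimize import least_squares
from rig import manip,eyes
C={'scene':dict(f=475.5119,c=(250.5879,193.1723),R=np.array([[-0.5534,0.8325,-0.0246],[0.4894,0.3012,-0.8184],[-0.6739,-0.4649,-0.5741]]),t=np.array([0.2943,-0.1736,1.5152])),
'top':dict(f=490.6955,c=(259.1072,194.9362),R=np.array([[-0.0152,-0.9997,-0.0202],[-0.9978,0.0165,-0.064],[0.0643,0.0191,-0.9977]]),t=np.array([0.0174,0.5572,1.276]))}
def proj(c,X):
    k=C[c];p=np.atleast_2d(X)@k['R'].T+k['t'];return p[:,:2]/p[:,2:]*k['f']+k['c']
def plane(c,uv,z):
    k=C[c];d=np.array([*((np.array(uv)-k['c'])/k['f']),1])@k['R'];o=-k['R'].T@k['t'];return o+d*(z-o[2])/d[2]
def rz(a):return np.array([[np.cos(a),-np.sin(a),0],[np.sin(a),np.cos(a),0],[0,0,1]])
a=np.radians(16);TILT=np.array([[np.cos(a),0,np.sin(a)],[0,1,0],[-np.sin(a),0,np.cos(a)]])
def tray(p,X):return np.atleast_2d(X)@(rz(p[2])@TILT).T+[p[0],p[1],.078]
def obj(p,X,z=0):return np.atleast_2d(X)@rz(p[2]).T+[p[0],p[1],z]
def fit(fn,pts,p0):
    "pts: (cam,[u,v],local xyz)"
    r=lambda p:np.concatenate([proj(c,fn(p,X))[0]-uv for c,uv,X in pts])
    s=least_squares(r,p0,loss='soft_l1');return s.x,r(s.x).reshape(-1,2).round(1)
E
python3 - <<'E'
from h import *
o=[(0,-.048,.014),(0,.048,.014),(-.21,-.048,.014),(-.21,.048,.014)]
T=[(214.5,166.1),(217.6,212.7),(296.4,157.0),(299.7,206.1)]
S=[(273.1,239.7),(295.9,209.7),(190.7,190.3),(219.3,164.8)]
# top rows small = +x world ; downhill is +y
for sgn in (1,-1):
  pts=[('top',T[i],np.array(o[i])*[1,sgn,1]) for i in range(4)]+[('scene',S[i],np.array(o[i])*[1,sgn,1]) for i in range(4)]
  p,r=fit(tray,pts,[.56,.1,1.57]); print(p,np.abs(r).max(),r.tolist())
for c,l in (('top',(226,149)),):pass
a=cv2.imread("pics/scene1.png");b=cv2.imread("pics/top1.png")
def cr(im,u,v,w=40):
    M=np.float32([[5,0,-5*(u-w)],[0,5,-5*(v-w*.72)]]);return cv2.warpAffine(im,M,(2*w*5,int(w*1.44*5)),flags=cv2.INTER_CUBIC)
u2=proj('top',plane('scene',(140,190),.0))[0];print(u2,plane('scene',(140,190),0))
im=np.vstack([np.hstack([cr(a,393,270),cr(b,128,206)]),np.hstack([cr(a,140,175),cr(b,*u2)])])
im=np.clip(im.astype(float)*2,0,255).astype(np.uint8)
cv2.imwrite("pics/c1.png",im);print(im.shape)
E
```

```text
[0.57031382 0.11120878 1.6192419 ] 4.8 [[0.1, 3.5], [-0.7, -4.8], [0.2, 4.2], [-0.3, -4.7], [0.4, -3.7], [-1.8, 1.9], [2.1, -3.5], [-2.0, 1.8]]
[0.49437589 0.11181587 1.51242708] 85.7 [[0.3, 72.3], [-0.9, -13.0], [1.3, 85.7], [-0.4, -4.1], [39.1, -44.0], [-6.3, 6.7], [52.1, -40.8], [-1.6, 1.6]]
[394.36742658 194.88913395] [ 0.55275323 -0.35078682  0.        ]
(576, 800, 3)
```

View pics/c1.png

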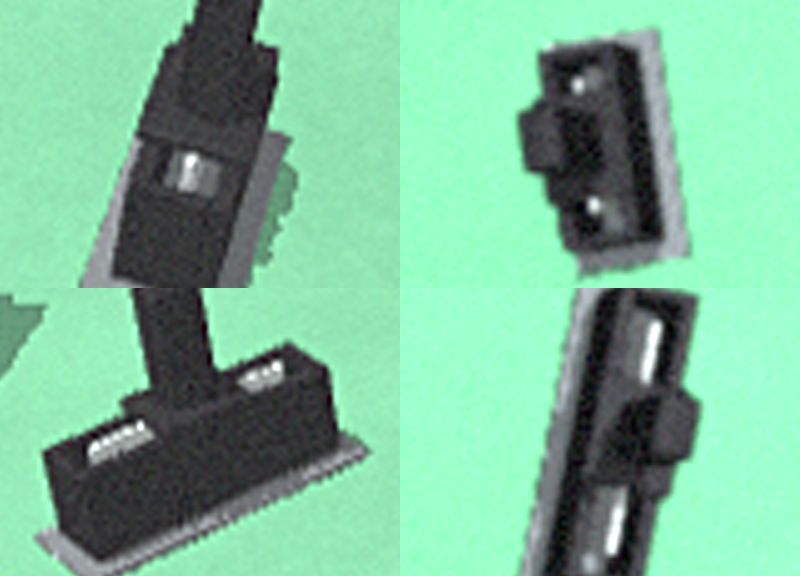

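The candidate at scene (393,270)/top (128,206) has the blade nearly as short as its guard and a ~104 mm holder, so it fits. The one at scene (140,175) has a blade showing far on both sides (the 120 mm one), so I leave it. Next I refine the poses.

```bash
cat > m.py <<'E'
from h import *
from scipy.optimize import minimize
from itertools import product
def box(x,y,z0,z1):return np.array([(sx*x/2,sy*y/2,z) for sx,sy,z in product((1,-1),(1,-1),(z0,z1))])
K=4
def sil(c,hulls,roi):
    u0,v0,u1,v1=roi;im=np.zeros(((v1-v0)*K,(u1-u0)*K),np.uint8)
    for X in hulls:
        q=((proj(c,X)-[u0,v0]+.5)*K*16).astype(np.float32)
        cv2.fillConvexPoly(im,cv2.convexHull(q).astype(np.int32),255,shift=4)
    return cv2.resize(im,None,fx=1/K,fy=1/K,interpolation=cv2.INTER_AREA)/255.
def nongreen(c,roi,f):
    u0,v0,u1,v1=roi;r=cv2.imread(f)[v0:v1,u0:u1].astype(float)
    return (r[...,1]<1.25*np.maximum(r[...,0],r[...,2])).astype(float)
if __name__=='__main__':
    roi={'scene':(360,222,422,318),'top':(105,175,152,240)}
    g={c:nongreen(c,roi[c],f'pics/{c}1.png') for c in roi}
    def hulls(p):return [obj(p[:3],box(.06,.124,0,.006)),obj(p[:3],box(.04,.104,0,.06)),obj(p[3:],box(.046,.056,.06,.068)),obj(p[3:],box(.022,.032,.068,.138))]
    cost=lambda p:sum(np.abs(sil(c,hulls(p),roi[c])-g[c]).sum() for c in roi)
    h=plane('top',(130.6,203.7),0);p0=[h[0],h[1],np.pi/2-.1]*2
    best=None
    for yaw in (1.3,1.4,1.5,1.6,1.7,1.8):
        p=np.array([h[0],h[1],yaw]*2)
        for s in (.01,.004):
            p=minimize(cost,p,method='Nelder-Mead',options=dict(initial_simplex=[p]+[p+np.eye(6)[i]*s*(1 if i%3<2 else 10) for i in range(6)],maxiter=500)).x
        k=cost(p)
        if best is None or k<best[0]:best=(k,p)
    print(best,[g[c].sum() for c in g])
    o=[(0,-1,1),(0,1,1),(-.21,-1,1),(-.21,1,1)]
    T=[(214.5,166.1),(217.6,212.7),(296.4,157.0),(299.7,206.1)]
    S=[(273.1,239.7),(295.9,209.7),(190.7,190.3),(219.3,164.8)]
    r=lambda p:np.concatenate([(proj(c,tray(p,np.array(o)*[1,p[3],.014]))-q).ravel() for c,q in(('top',T),('scene',S))])
    s=least_squares(r,[.57,.11,1.6,.055]);t=s.x;print('tray',t,s.fun.round(1))
    M=rz(t[2])@TILT
    for c in('top','scene'):
        for b in eyes.regions_of(c,'bracket_a')[:3]:
            m=np.argwhere(b['mask']).mean(0)[::-1]
            # intersect with plane 6mm off floor
            k=C[c];d=M.T@(k['R'].T@np.array([*((m-k['c'])/k['f']),1]));q=M.T@(-k['R'].T@k['t']-[t[0],t[1],.078])
            print(c,m.round(1),((q+d*(.005-q[2])/d[2])*1e3).round(1))
E
python3 m.py
```

```text
(np.float64(201.93725490196078), array([0.53131641, 0.34988048, 1.70571611, 0.5329899 , 0.3496175 ,
       1.72961353])) [np.float64(1987.0), np.float64(1214.0)]
tray [0.56894558 0.11175674 1.62944242 0.0581172 ] [-0.6  0.  -0.5 -0.2 -0.6 -0.3 -0.1 -0.7 -1.1 -1.1  0.5 -0.8 -0.4 -0.9
  0.3 -0.1]
top [236.  182.8] [-52.  -11.8   5. ]
scene [260.5 217.1] [-52.2 -12.5   5. ]
scene [246.7 282.2] [  13.9 -179.9    5. ]
scene [232.3 199.3] [-128.2   -9.8    5. ]
```

```bash
cat > go.py <<'E'
import sys
from h import *
from scipy.spatial.transform import Rotation as Rn
def rel(x,y,z,yaw):
    "yaw: wanted world heading of tool y (mod pi)"
    s=manip.get_state();w=s['ee_rot'];M=Rn.from_quat([*w[1:],w[0]]).as_matrix()
    d=M.T@(np.array([x,y,z])-s['position'])/.5
    cur=np.arctan2(M[1,1],M[0,1]);e=(yaw-cur+np.pi/2)%np.pi-np.pi/2
    print('clock %.2f pos %s yaw %.3f q6 %.2f w %.4f gf %.1f F %s'%(s['clock'],s['position'].round(4),cur,s['qpos'][5],s['width'],s['gripper_force'],s['contact_force'].round(1)),'-> d',d.round(4),'spin',round(-e/2/np.pi,4))
if __name__=='__main__':
    for g in sys.argv[1:]: rel(*map(float,g.split(',')))
E
python3 go.py .533,.3497,.22,1.72; python3 -m creep '[[1,-0.1,-0.01,0,-0.02],[1,-0.2,-0.02,0,-0.04],[1,-0.3,-0.03,0,-0.06],[1,-0.4,-0.04,0,-0.08],[1,-0.5,-0.05,0,-0.0925],[1,-0.6,-0.06,0.02,-0.0925],[1,-0.671,-0.0663,0.05,-0.0925],[1,-0.671,-0.0663,0.05,-0.0925],[1,-0.671,-0.0663,0.05,-0.0925],[1,-0.671,-0.0663,0.05,-0.0925]]' 60; python3 go.py .533,.3497,.095,1.72
python3 - <<'E'
from h import *
ims=[]
for c,(u,v) in (('top',(128,206)),('scene',(395,250))):
    f=eyes.get_image(c)['frame'][:,:,::-1].astype(float)
    M=np.float32([[5,0,-5*(u-40)],[0,5,-5*(v-40)]]);ims.append(cv2.warpAffine(np.clip(f*1.8,0,255).astype(np.uint8),M,(400,400)))
cv2.imwrite('pics/g1.png',np.hstack(ims))
E
```

```text
clock 1.20 pos [0.2427 0.5213 0.2453] yaw 1.135 q6 -0.12 w 0.0858 gf 0.0 F [-0.4 -0.6  0.6] -> d [-0.6712 -0.0661  0.0506] spin -0.0931
clock: 2.2
position: [0.5322, 0.3502, 0.2206]
ee_rot: [-0.0, -0.073, 0.997, 0.0]
contact_force: [0.0, -0.4, -0.3]
width: 0.0856
gripper_force: 0.0
clock 2.20 pos [0.5322 0.3502 0.2206] yaw 1.717 q6 -1.24 w 0.0856 gf 0.0 F [ 0.  -0.4 -0.3] -> d [-0.0015 -0.0014  0.2513] spin -0.0005
```

View pics/g1.png

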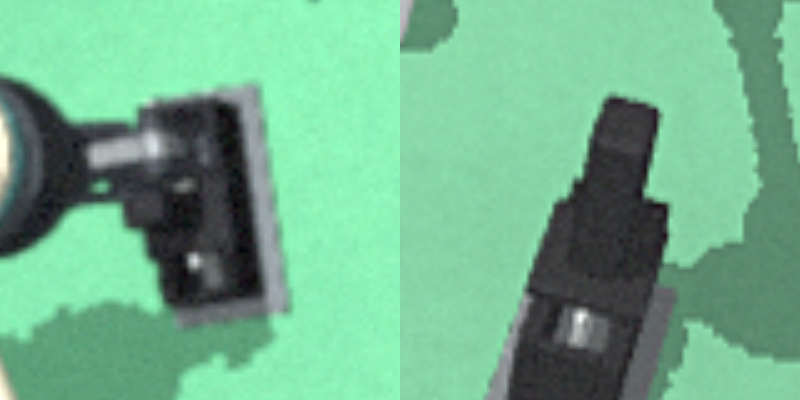

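```bash
python3 - <<'E'
from h import *
for z in(.138,.206,.22,.28):print(z,proj('top',(.5322,.3502,z)).round(1),proj('scene',(.5322,.3502,z)).round(1))
ims=[]
P=[.533,.3497,1.72]
from m import box
for c,(u,v) in (('top',(118,200)),('scene',(395,220))):
    f=np.clip(eyes.get_image(c)['frame'][:,:,::-1].astype(float)*1.8,0,255).astype(np.uint8)
    M=np.float32([[5,0,-5*(u-40)],[0,5,-5*(v-50)]]);im=cv2.warpAffine(f,M,(400,500))
    for X,col in((box(.022,.032,.068,.138),(0,0,255)),(box(.046,.056,.06,.068),(255,0,0)),(box(.04,.104,0,.06),(0,200,255))):
        q=cv2.convexHull(((proj(c,obj(P,X))-[u-40,v-50])*5).astype(np.int32));cv2.polylines(im,[q],True,col,1)
    t=((proj(c,(.5322,.3502,.22))-[u-40,v-50])*5)[0].astype(int);cv2.circle(im,tuple(int(i) for i in t),4,(255,0,255),-1)
    ims.append(im)
cv2.imwrite('pics/g2.png',np.hstack(ims))
E
```

```text
0.138 [[116.1 204.6]] [[400.3 234.5]]
0.206 [[106.8 203.2]] [[406.1 206.1]]
0.22 [[104.7 202.9]] [[407.3 199.9]]
0.28 [[ 95.3 201.6]] [[413.  172.2]]
```

View pics/g2.png

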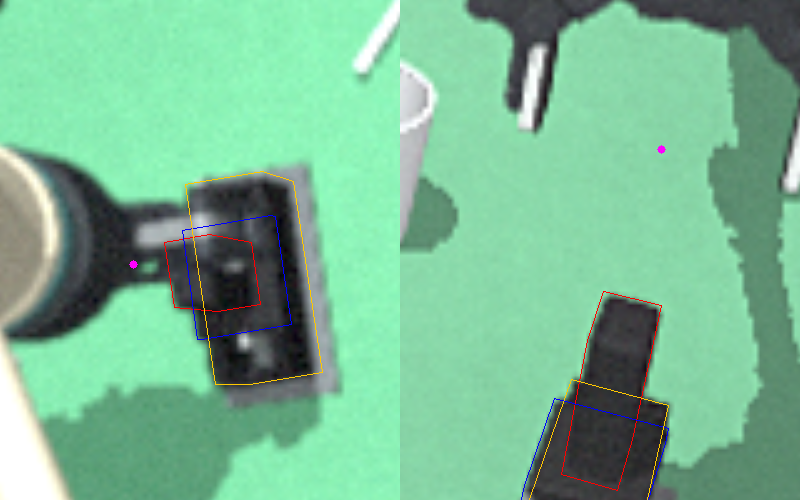

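The overlay matches the handle in both views (scene about (402,245)), and the fingers straddle it symmetrically. Descending and grasping.

```bash
python3 -m creep '[[1,-0.0015,-0.001,0.05,0],[1,-0.0015,-0.001,0.1,0],[1,-0.0015,-0.001,0.15,0],[1,-0.0015,-0.001,0.2,0],[1,-0.0015,-0.001,0.23,0],[1,-0.0015,-0.001,0.251,0],[1,-0.0015,-0.001,0.251,0]]' 60
python3 -m creep '[[0,0,0,0,0],[0,0,0,0,0],[0,0,0,0,0],[0,0,0,0,0],[0,0,0,0,0],[0,0,0,0,0],[0,0,0,0,0]]' 60; python3 go.py .533,.3497,.2,1.72
```

```text
clock: 3.1
position: [0.5325, 0.3493, 0.0937]
ee_rot: [-0.001, -0.073, 0.997, -0.0]
contact_force: [-0.4, -0.6, 1.4]
width: 0.0853
gripper_force: 0.0
clock: 3.8
position: [0.5342, 0.3495, 0.0956]
ee_rot: [0.001, -0.073, 0.997, 0.0]
contact_force: [-0.3, 0.8, 4.6]
width: 0.0212
gripper_force: 59.4
clock 3.80 pos [0.5342 0.3495 0.0956] yaw 1.716 q6 -1.25 w 0.0212 gf 59.4 F [-0.3  0.8  4.6] -> d [ 0.002   0.0008 -0.2087] spin -0.0006
```

```bash
python3 -m creep '[[0,0,0,-0.03,0],[0,0,0,-0.1,0],[0,0,0,-0.2,0],[0,0,0,-0.3,0],[0,0,0,-0.35,0],[0,0,0,-0.35,0],[0,0,0,-0.35,0]]' 
cat > tr.py <<'E'
from go import *
t=[.56895,.11176,1.6294]
for x,h in((-.168,.06),(-.168,.006),(-.168,0),(0,0),(.012,0)):
    P=tray(t,(x,-.002,0))[0]; print(x,P.round(4),end=' '); rel(P[0],P[1],P[2]+.0795+h,1.6294)
E
python3 tr.py
```

```text
clock: 4.5
position: [0.5331, 0.3488, 0.2687]
ee_rot: [-0.001, -0.073, 0.997, -0.0]
contact_force: [0.9, -0.5, -2.1]
width: 0.0213
gripper_force: 58.8
-0.168 [ 0.5804 -0.0493  0.1243] clock 4.50 pos [0.5331 0.3488 0.2687] yaw 1.716 q6 -1.25 w 0.0213 gf 58.8 F [ 0.9 -0.5 -2.1] -> d [ 0.0218 -0.8016  0.0103] spin 0.0138
-0.168 [ 0.5804 -0.0493  0.1243] clock 4.50 pos [0.5331 0.3488 0.2687] yaw 1.716 q6 -1.25 w 0.0213 gf 58.8 F [ 0.9 -0.5 -2.1] -> d [ 0.0216 -0.8016  0.1183] spin 0.0138
-0.168 [ 0.5804 -0.0493  0.1243] clock 4.50 pos [0.5331 0.3488 0.2687] yaw 1.716 q6 -1.25 w 0.0213 gf 58.8 F [ 0.9 -0.5 -2.1] -> d [ 0.0216 -0.8016  0.1303] spin 0.0138
0 [0.5709 0.1119 0.078 ] clock 4.50 pos [0.5331 0.3488 0.2687] yaw 1.716 q6 -1.25 w 0.0213 gf 58.8 F [ 0.9 -0.5 -2.1] -> d [-0.0065 -0.4797  0.2227] spin 0.0138
0.012 [0.5703 0.1234 0.0747] clock 4.50 pos [0.5331 0.3488 0.2687] yaw 1.716 q6 -1.25 w 0.0213 gf 58.8 F [ 0.9 -0.5 -2.1] -> d [-0.0085 -0.4567  0.2293] spin 0.0138
```

```bash
python3 -m creep '[[0,0.002,-0.06,0,0],[0,0.005,-0.14,0,0.003],[0,0.008,-0.23,0,0.006],[0,0.01,-0.32,0,0.009],[0,0.012,-0.41,0,0.0138],[0,0.015,-0.5,0,0.0138],[0,0.018,-0.59,0,0.0138],[0,0.02,-0.68,0,0.0138],[0,0.0218,-0.76,0,0.0138],[0,0.0218,-0.8016,0,0.0138]]'
python3 -m creep '[[0,0,0,0,0],[0,0,0,0,0]]'; python3 tr.py|head -2
python3 - <<'E'
from h import *
ims=[]
for c,(u,v) in (('top',(255,190)),('scene',(240,190))):
    f=np.clip(eyes.get_image(c)['frame'][:,:,::-1].astype(float)*1.3,0,255).astype(np.uint8)
    M=np.float32([[4,0,-4*(u-50)],[0,4,-4*(v-60)]]);im=cv2.warpAffine(f,M,(400,480));ims.append(im)
cv2.imwrite('pics/s3.png',np.hstack(ims))
E
```

```text
clock: 5.5
position: [0.5796, -0.0522, 0.2662]
ee_rot: [-0.003, -0.028, 1.0, -0.0]
contact_force: [0.1, 0.7, -1.0]
width: 0.0212
gripper_force: 59.1
clock: 5.7
position: [0.5798, -0.0487, 0.2671]
ee_rot: [-0.003, -0.029, 1.0, 0.001]
contact_force: [-0.3, 1.6, -1.1]
width: 0.0214
gripper_force: 59.1
-0.168 [ 0.5804 -0.0493  0.1243] clock 5.70 pos [ 0.5798 -0.0487  0.2671] yaw 1.628 q6 -1.83 w 0.0214 gf 59.1 F [-0.3  1.6 -1.1] -> d [-0.0012 -0.0014  0.0066] spin -0.0002
-0.168 [ 0.5804 -0.0493  0.1243] clock 5.70 pos [ 0.5798 -0.0487  0.2671] yaw 1.628 q6 -1.83 w 0.0214 gf 59.1 F [-0.3  1.6 -1.1] -> d [-0.0018 -0.0016  0.1146] spin -0.0002
```

View pics/s3.png

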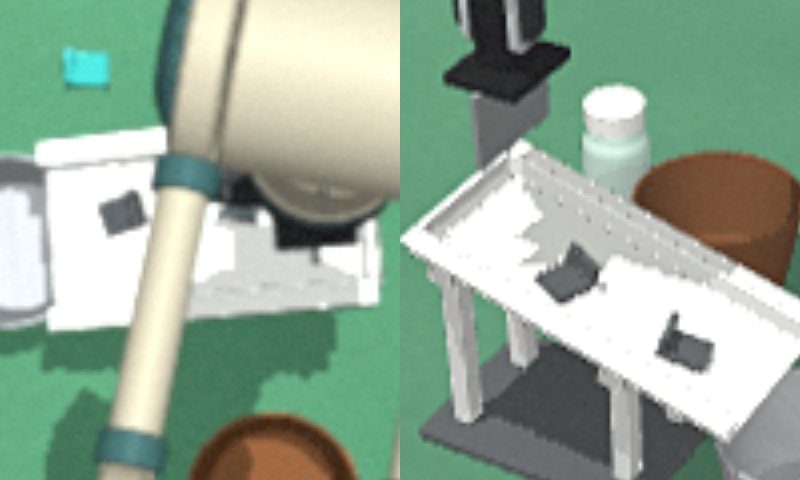

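The scraper hangs straight in the fingers over the uphill end (blade at scene about (218,157)); both brackets are downhill of it at scene (232,199) and (262,216). Lowering.

```bash
python3 -c "
from h import *
for y in(-.034,.034):
  for z in (0,.046): print(proj('scene',obj([.5798,-.0487,1.6294],(0,y,z),.1876)).round(1))"
python3 -m creep '[[0,-0.001,-0.0015,0.03,0],[0,-0.001,-0.0015,0.06,0],[0,-0.001,-0.0015,0.09,0],[0,-0.001,-0.0015,0.105,0],[0,-0.001,-0.0015,0.114,0],[0,-0.001,-0.0015,0.114,0],[0,-0.001,-0.0015,0.114,0]]'
python3 -m creep '[[0,0,0,0.003,0],[0,0,0,0.003,0],[0,0,0,0.003,0]]'
python3 -m creep '[[0,0,0,0.003,0],[0,0,0,0.003,0],[0,0,0,0.003,0]]'
python3 -m creep '[[0,0,0,0.003,0],[0,0,0,0.003,0],[0,0,0,0.003,0]]'
```

```text
[[209.  174.1]]
[[207.3 155.4]]
[[226.2 159.5]]
[[225.  141.4]]
clock: 6.5
position: [0.5819, -0.0494, 0.2134]
ee_rot: [0.001, -0.03, 1.0, -0.0]
contact_force: [-0.2, 0.0, -1.0]
width: 0.0212
gripper_force: 59.1
clock: 6.8
position: [0.5817, -0.0497, 0.2116]
ee_rot: [0.0, -0.029, 1.0, -0.0]
contact_force: [0.8, -0.6, -1.7]
width: 0.0212
gripper_force: 59.1
clock: 7.1
position: [0.5815, -0.0497, 0.2097]
ee_rot: [-0.0, -0.029, 1.0, 0.0]
contact_force: [-0.3, 0.7, -0.9]
width: 0.0215
gripper_force: 59.1
clock: 7.4
position: [0.5815, -0.0496, 0.2082]
ee_rot: [-0.0, -0.029, 1.0, 0.0]
contact_force: [-1.2, -0.6, -2.3]
width: 0.0217
gripper_force: 59.1
```

```bash
for i in 1 2 3; do python3 -m creep '[[0,0,0,0.003,0],[0,0,0,0.003,0],[0,0,0,0.003,0]]' | grep -E "position|contact"; done
```

```text
position: [0.5815, -0.0497, 0.2067]
contact_force: [-0.1, -0.9, -0.9]
position: [0.5815, -0.0497, 0.2052]
contact_force: [-0.3, -0.3, -1.9]
position: [0.5817, -0.0497, 0.2046]
contact_force: [-0.6, 0.6, 4.9]
```

Contact where predicted (z 0.2046). Sweeping downhill along the slope.

```bash
python3 -m creep '[[0,0.001,0.016,0.0046,0],[0,0.0015,0.032,0.0092,0],[0,0.0015,0.048,0.0138,0],[0,0.0015,0.064,0.0184,0],[0,0.0015,0.08,0.023,0],[0,0.0015,0.096,0.0276,0],[0,0.0015,0.112,0.0322,0],[0,0.0015,0.128,0.0367,0],[0,0.0015,0.144,0.0413,0],[0,0.0015,0.16,0.0459,0]]'; python3 tr.py | tail -2
python3 - <<'E'
from h import *
ims=[]
for c,(u,v) in (('top',(245,190)),('scene',(250,200))):
    f=np.clip(eyes.get_image(c)['frame'][:,:,::-1].astype(float)*1.2,0,255).astype(np.uint8)
    M=np.float32([[4,0,-4*(u-50)],[0,4,-4*(v-60)]]);im=cv2.warpAffine(f,M,(400,480));ims.append(im)
cv2.imwrite('pics/s4.png',np.hstack(ims))
E
```

```text
clock: 9.3
position: [0.577, 0.0301, 0.1817]
ee_rot: [0.001, -0.03, 1.0, -0.001]
contact_force: [0.9, -0.3, 6.0]
width: 0.0215
gripper_force: 60.3
0 [0.5709 0.1119 0.078 ] clock 9.30 pos [0.577  0.0301 0.1817] yaw 1.630 q6 -1.70 w 0.0215 gf 60.3 F [ 0.9 -0.3  6. ] -> d [0.0026 0.164  0.0482] spin 0.0001
0.012 [0.5703 0.1234 0.0747] clock 9.30 pos [0.577  0.0301 0.1817] yaw 1.630 q6 -1.70 w 0.0215 gf 60.3 F [ 0.9 -0.3  6. ] -> d [0.0027 0.1871 0.0548] spin 0.0001
```

View pics/s4.png

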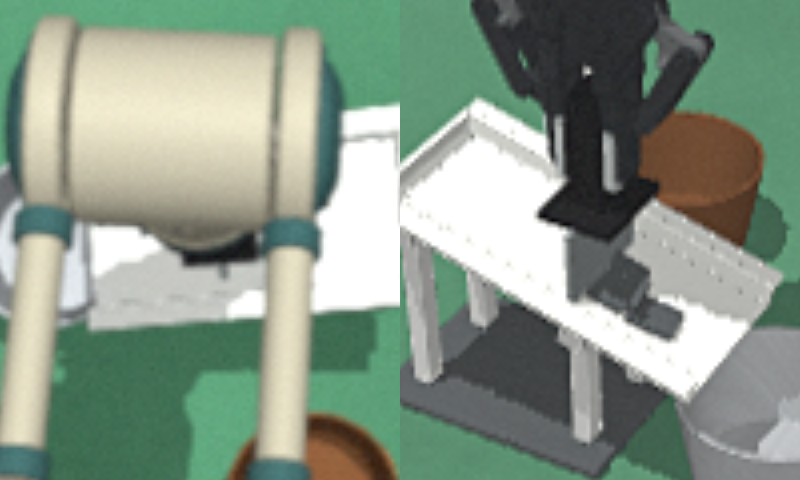

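The blade edge is on the floor at scene about (245,205), pushing both brackets (at (256,207) and (264,220)), with nothing bypassing it. I continue over the lip.

```bash
python3 -m creep '[[0,0,0.016,0.0046,0],[0,0,0.032,0.0092,0],[0,0,0.048,0.0138,0],[0,0,0.064,0.0184,0],[0,0,0.08,0.023,0],[0,0,0.096,0.0276,0],[0,0,0.112,0.0322,0],[0,0,0.128,0.0367,0],[0,0,0.144,0.0413,0],[0,0,0.156,0.0447,0]]'
python3 -m creep '[[0,0,0.012,0.002,0],[0,0,0.022,0.002,0],[0,0,0.03,0.002,0],[0,0,0.03,0.002,0],[0,0,0.03,0.002,0]]';  python3 tr.py | tail -2
python3 - <<'E'
from h import *
ims=[]
for c,(u,v) in (('top',(215,190)),('scene',(280,220))):
    f=np.clip(eyes.get_image(c)['frame'][:,:,::-1].astype(float)*1.2,0,255).astype(np.uint8)
    M=np.float32([[4,0,-4*(u-50)],[0,4,-4*(v-60)]]);im=cv2.warpAffine(f,M,(400,480));ims.append(im)
cv2.imwrite('pics/s5.png',np.hstack(ims))
E
```

```text
clock: 10.4
position: [0.5724, 0.1077, 0.1595]
ee_rot: [0.001, -0.03, 1.0, -0.001]
contact_force: [0.3, -2.1, 7.2]
width: 0.0214
gripper_force: 60.2
clock: 10.9
position: [0.5704, 0.123, 0.157]
ee_rot: [-0.0, -0.029, 1.0, -0.0]
contact_force: [0.3, -0.0, -1.3]
width: 0.0211
gripper_force: 59.1
0 [0.5709 0.1119 0.078 ] clock 10.90 pos [0.5704 0.123  0.157 ] yaw 1.630 q6 -1.54 w 0.0211 gf 59.1 F [ 0.3 -0.  -1.3] -> d [ 0.0001 -0.0223 -0.001 ] spin 0.0001
0.012 [0.5703 0.1234 0.0747] clock 10.90 pos [0.5704 0.123  0.157 ] yaw 1.630 q6 -1.54 w 0.0211 gf 59.1 F [ 0.3 -0.  -1.3] -> d [0.0001 0.0008 0.0056] spin 0.0001
```

View pics/s5.png

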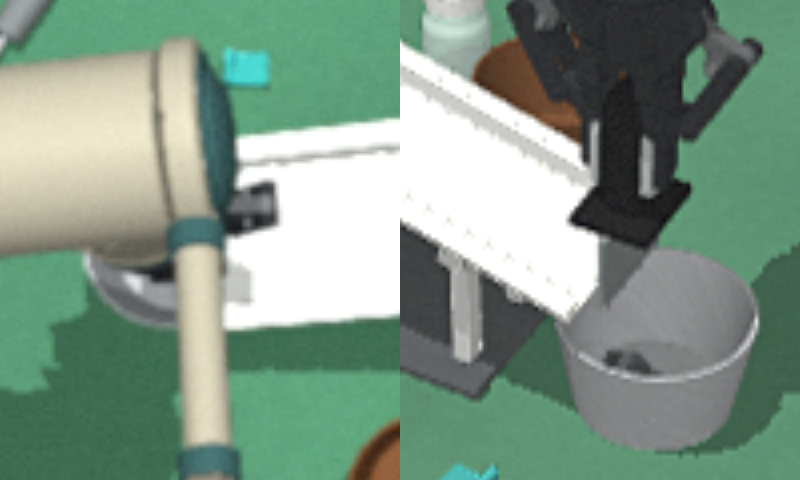

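Both brackets appear in the cup (scene about (287,250)) and the tray floor is empty. Now I lift and return to the holder.

```bash
python3 -m creep '[[0,0,0,-0.03,0],[0,0,0,-0.08,0],[0,0,0,-0.14,0],[0,0,0,-0.2,0],[0,0,0,-0.22,0],[0,0,0,-0.22,0]]' | head -2; python3 go.py .5333,.3493,.267,1.717
```

```text
clock: 11.6
position: [0.5714, 0.1229, 0.269]
clock 11.60 pos [0.5714 0.1229 0.269 ] yaw 1.629 q6 -1.54 w 0.0208 gf 59.2 F [-0.1  0.5 -2.2] -> d [0.0496 0.4564 0.0038] spin -0.014
```

```bash
python3 -m creep '[[0,0.005,0.05,0,0],[0,0.01,0.12,0,-0.003],[0,0.02,0.2,0,-0.006],[0,0.03,0.28,0,-0.01],[0,0.04,0.35,0,-0.014],[0,0.046,0.41,0,-0.014],[0,0.0496,0.445,0,-0.014],[0,0.0496,0.4564,0,-0.014],[0,0.0496,0.4564,0,-0.014],[0,0.0496,0.4564,0,-0.014]]' | head -2; python3 go.py .5333,.3493,.097,1.717
python3 - <<'E'
from h import *
for c in ('top','scene'):
    eyes.get_image(c)
    for l in('bracket_a','cup'):print(c,l,[(np.round(o['centre']).tolist(),round(o['confidence'],2)) for o in eyes.place_of(c,l)])
u,v=290,225
ims=[]
for c,(u,v) in (('top',(240,190)),('scene',(280,220))):
    f=np.clip(eyes.get_image(c)['frame'][:,:,::-1].astype(float)*1.2,0,255).astype(np.uint8)
    M=np.float32([[4,0,-4*(u-50)],[0,4,-4*(v-60)]]);ims.append(cv2.warpAffine(f,M,(400,480)))
cv2.imwrite('pics/s6.png',np.hstack(ims))
E
```

```text
clock: 12.6
position: [0.5328, 0.348, 0.2671]
clock 12.60 pos [0.5328 0.348  0.2671] yaw 1.716 q6 -1.25 w 0.0213 gf 59.2 F [ 0.  -0.3 -2.4] -> d [-0.0016  0.003   0.3401] spin -0.0001
top bracket_a [([213.0, 187.0], 0.64), ([229.0, 148.0], 0.56), ([215.0, 186.0], 0.53)]
top cup [([207.0, 193.0], 0.95), ([274.0, 253.0], 0.84), ([215.0, 186.0], 0.53)]
scene bracket_a [([246.0, 283.0], 0.54), ([284.0, 253.0], 0.47)]
scene cup [([267.0, 200.0], 0.8), ([294.0, 261.0], 0.73)]
```

View pics/s6.png

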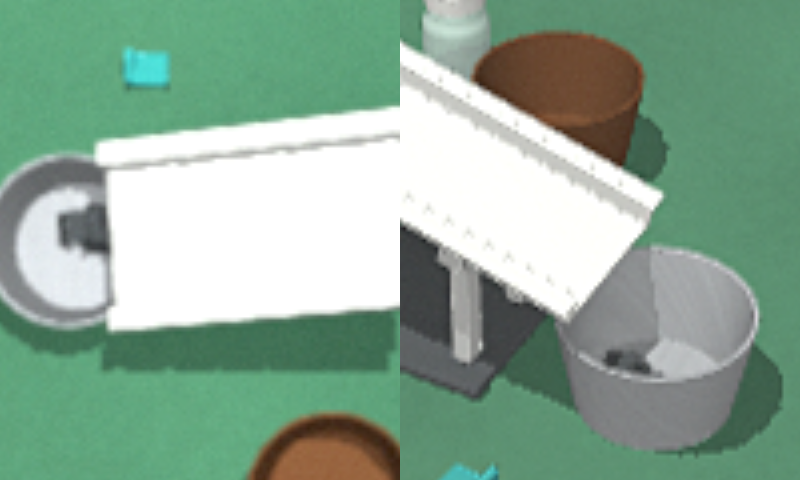

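The tray is empty, the brackets are in the cup (top about (210,188)), and the cup has not moved. Lowering into the holder slot.

```bash
python3 -m creep '[[0,-0.001,0.002,0.06,0],[0,-0.001,0.002,0.12,0],[0,-0.001,0.002,0.17,0],[0,-0.001,0.002,0.2,0],[0,-0.001,0.002,0.2,0],[0,-0.001,0.002,0.2,0]]'; python3 go.py .5333,.3493,.0965,1.717
```

```text
clock: 13.6
position: [0.5332, 0.3505, 0.1679]
ee_rot: [0.0, -0.073, 0.997, 0.0]
contact_force: [0.0, -0.3, -0.7]
width: 0.0215
gripper_force: 59.2
clock 13.60 pos [0.5332 0.3505 0.1679] yaw 1.717 q6 -1.24 w 0.0215 gf 59.2 F [ 0.  -0.3 -0.7] -> d [ 1.000e-04 -2.500e-03  1.428e-01] spin 0.0001
```

```bash
python3 -m creep '[[0,0,-0.0015,0.02,0],[0,0,-0.0015,0.04,0],[0,0,-0.0015,0.06,0],[0,0,-0.0015,0.08,0],[0,0,-0.0015,0.1,0],[0,0,-0.0015,0.12,0],[0,0,-0.0015,0.135,0],[0,0,-0.0015,0.141,0],[0,0,-0.0015,0.141,0],[0,0,-0.0015,0.141,0]]'; python3 -m creep '[[0,0,0,0.003,0],[0,0,0,0.003,0],[0,0,0,0.003,0]]';python3 go.py .5333,.3493,.0955,1.717
```

```text
clock: 14.6
position: [0.5333, 0.3498, 0.0973]
ee_rot: [0.0, -0.073, 0.997, 0.0]
contact_force: [-0.4, -0.1, -1.1]
width: 0.0215
gripper_force: 59.4
clock: 14.9
position: [0.5331, 0.3497, 0.0957]
ee_rot: [0.0, -0.073, 0.997, 0.0]
contact_force: [-0.5, -0.3, -1.3]
width: 0.0211
gripper_force: 59.4
clock 14.90 pos [0.5331 0.3497 0.0957] yaw 1.717 q6 -1.25 w 0.0211 gf 59.4 F [-0.5 -0.3 -1.3] -> d [-0.0004 -0.001   0.0005] spin 0.0001
```

Guard just above the rim; a little lower until it rests, then open and rise.

```bash
for i in 1 2; do python3 -m creep '[[0,0,0,0.002,0],[0,0,0,0.002,0],[0,0,0,0.002,0]]' | grep -E "pos|cont"; done
python3 -m creep '[[1,0,0,0,0],[1,0,0,0,0],[1,0,0,0,0],[1,0,0,0,0],[1,0,0,0,0],[1,0,0,0,0],[1,0,0,0,0],[1,0,0,0,0]]'
```

```text
position: [0.533, 0.3498, 0.0956]
contact_force: [-1.6, -0.7, 4.7]
position: [0.5331, 0.3497, 0.0956]
contact_force: [-2.6, -1.3, 9.7]
clock: 16.3
position: [0.533, 0.3497, 0.0935]
ee_rot: [0.0, -0.073, 0.997, 0.0]
contact_force: [-0.6, 0.5, -0.2]
width: 0.0854
gripper_force: 0.0
```

```bash
python3 -m creep '[[1,0,0,-0.03,0],[1,0,0,-0.1,0],[1,0,0,-0.2,0],[1,0,0,-0.3,0],[1,0.1,0,-0.35,0],[1,0.2,0,-0.35,0],[1,0.3,0,-0.35,0],[1,0.3,0,-0.35,0],[1,0.3,0,-0.35,0]]' | grep -E "clock|pos|cont"
python3 - <<'E'
from m import *
P=[.5331,.3497,1.717];H=[.5313,.3499,1.7057]
ims=[]
for c,(u,v) in (('top',(128,205)),('scene',(395,265))):
    f=eyes.get_image(c)['frame'][:,:,::-1];cv2.imwrite(f'pics/{c}9.png',f)
    f=np.clip(f.astype(float)*1.8,0,255).astype(np.uint8)
    M=np.float32([[5,0,-5*(u-40)],[0,5,-5*(v-50)]]);im=cv2.warpAffine(f,M,(400,500))
    for X,col in((obj(P,box(.022,.032,.068,.138)),(0,0,255)),(obj(P,box(.046,.056,.06,.068)),(255,0,0))):
        q=cv2.convexHull(((proj(c,X)-[u-40,v-50])*5).astype(np.int32));cv2.polylines(im,[q],True,col,1)
    ims.append(im)
cv2.imwrite('pics/e.png',np.hstack(ims))
E
```

```text
clock: 17.2
position: [0.3833, 0.3276, 0.2693]
contact_force: [0.6, 0.7, 0.4]
```

View pics/e.png

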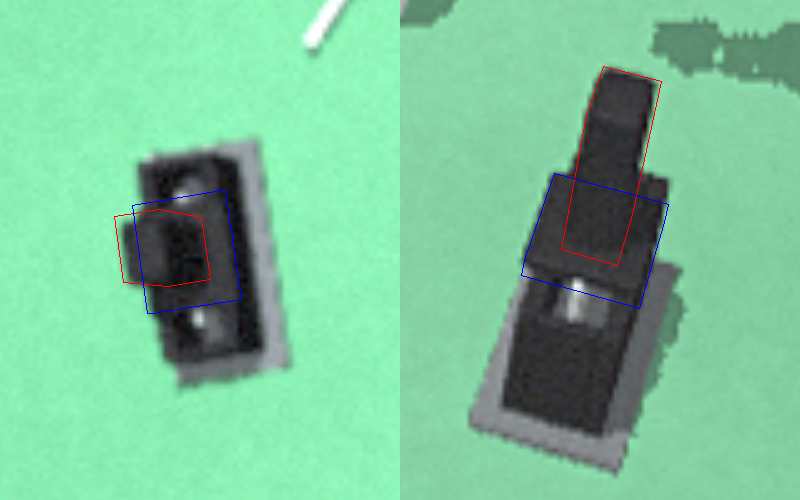

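The scraper hangs upright in its holder (scene about (402,255)), guard on the rim, clear of the gripper. Handing in.

```bash
python3 -c "
from rig import manip
print(manip.sign_off())"
```

```text
the job is handed in; nothing more can be done
None
```

I swept both brackets into the steel cup without the gripper touching them, hung the 68 mm scraper back upright in its own holder, left the cup where it stood, and handed the job in at about 17 s; no verdict came back.

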